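Fetch the end cap from behind the filter parts and close the filter housing

TASK

The small end cap stands at the back of the grey parts rack, shut in by the slim filter core, the fat filter core and the steel strainer. Move those three onto the aluminium drip tray, then fetch the end cap and lay it fully down in the round recess of the open filter housing, and only after that put each of the three back on the rack seat it came from. Keep everything upright, leave the tin and the small cover plate alone, and leave all parts released and at rest.

Things in the scene. Friction and masses are not known exactly. Their poses are not given: they have to be found in the camera images.
- rack: Fixed grey tray, 180 (x) by 220 (y) mm, rim 16 high, 4 thick, floor 4 mm above the table. Origin: centre of underside. Dark round seats, own frame, mm: front (-26, 0), left (40, 62), right (40, -62), back (40, 0; smaller, for the end cap). Its -x faces the robot within 17 deg; placed middle or either side. The cores and strainer start centred on front, left and right seats in changing order.
- drip_tray: Fixed shallow aluminium tray, the side area, 280 (its x) by 130 (its y) mm, rim 14 mm high and 4 mm thick, floor 4 mm above the table, empty at the start. Origin: centre of its underside. Its long side points away from the robot within about 9 degrees; room for three parts in a row 90 mm apart along its x.
- slim_core: Loose upright off-white hollow filter core, a tube 54 mm outside, 24 mm bore, 105 mm tall, 0.15 to 0.3 kg. Origin: centre of its underside; z up along its axis.
- fat_core: Loose upright off-white hollow filter core, a tube 66 mm outside, 28 mm bore, 95 mm tall, 0.2 to 0.42 kg. Origin: centre of its underside; z up along its axis.
- strainer: Loose upright steel strainer, a closed banded cylinder 56 mm across and 115 mm tall with a cross on its top, 0.2 to 0.4 kg. Origin: centre of its underside; z up along its axis.
- end_cap: Loose low aluminium end cap: disc 50 mm across, 8 mm thick, with an upright round hub on its middle, 20 mm across, rising to 34 mm above the underside; 0.06 to 0.13 kg. Origin: centre of its underside; z up. It starts on the rack's back seat; the three tall parts stand 62 to 66 mm from its axis and leave no room for a gripper.
- tin: Bystander: loose open steel tin, 74 mm across the rim, 90 mm tall. Origin: centre of its underside.
- cover: Bystander: loose dark steel cover plate lying flat, 80 mm across, 17 mm thick. Origin: centre of its underside.
- seat (a point): Recess of the fixed open filter housing: a short upright dark pipe stub with a round flange on top, 110 mm across, blue below, steel above with six dark bolt holes, its top 52 mm above the table. The recess is 60 mm across and 8 mm deep, blue with a black centre. This point: centre of the recess floor, 44 mm above the table; z up.
There are look-alikes about, which are no part of the job. Leave any orange look-alike of the strainer alone.

How it is judged:
By the outcome, as a careful person would: the job done as asked, in the order asked, and still so for the second after the job is handed in, with the robot touching nothing.
It also fails if it takes over 144 s, if anything falls off the work surface, if the arm or the gripper's body presses on something with over 40 N, if the wrist force passes 120 N, or if a joint passes its speed limit or range.

ROBOT

A 7-joint arm with a two-finger parallel gripper is mounted at the origin on the work surface. World frame = base frame: x ahead of the robot, y to its left, z up, the work surface at z = 0. Lengths are in m, angles in rad, forces in N, time in s.
With the tool pointing down it reaches from about 0.4 to 0.9 m from the base axis. Payload 5.5 kg.
Tool frame: the origin (TCP) lies at the centre of the arm's flange, where the gripper is bolted on; the fingertips stand 178 mm ahead of it and the grasp point (between the pads) lies 159 mm ahead of it; z points along the fingers, y is the line along which they close (so a half turn about z gives the same grasp; the last joint's range is limited). The gripper opens to 92 mm and grips with 3 to 60 N. Pads are 19 mm wide; open, the fingers measure 130 mm over their backs; the gripper's body (75 mm by 190 mm) begins 47 mm behind the grasp point.
Start: joints at [-0.842, 0.501, -0.427, 1.55, 0.221, 1.138, -0.21], TCP at [0.292, 0.581, 0.405] pointing down, gripper open.
Joint ranges: [-2.88, 2.88], [-0.31, 2.03], [-1.54, 1.56], [0.2, 2.42], [-1.41, 4.55], [0.19, 2.02], [-2.57, 2.57]. Speed limits (rad/s): [2.57, 2.57, 3.14, 3.14, 3.14, 3.14, 3.14].

INTERFACE

Orientations are given as a unit quaternion [w, x, y, z].
In Python, from rig import monitor, optics, ticket gives the robot as it stands.
- The arm moves only by the shell command python3 -m jog FILE [FORCE], which reads ROWS from the file FILE. ROWS is a JSON list that holds a single list of rows (three levels of brackets), with 1 to 5 rows, each of 5 numbers: dx, dy, dz in shares of 0.25 m (1.0 is 0.25 m), then a turn about the tool's z in parts of the range, where 1.0 means pi/2 rad, then the opening from 0.0 (shut) to 1.0 (fully open); each row is the pose to reach, as a shift and turn from the pose commanded when the command began, along the tool's axes at that moment; what a row does not reach only later rows make up. A row lasts 1/10 s, in which the tool goes at most 0.05 m and 0.15 rad, less where a joint would pass 70% of its speed; a pose out of reach is approached as far as the arm can. The fingers move at their own pace and stop on an object; FORCE is the grip in N (left out, the last holds). Time passes only in rows, so rows that do not move let the fingers close. It prints the time, the measured TCP pose, the force, the opening and the grip force at its end. Shift and turn numbers lie between -1 and 1, and a call with a number outside is refused. Input that does not fit is refused with a message, and nothing moves.
- monitor.get_state(): the state, without advancing time (a new reading comes with each control period).
- optics.read_camera(name): name is "scene" or "top" or "wrist"; returns the picture (420x560x3 uint8, red, green, blue); there is no depth.
- optics.camera_info(name): a dict with "camera_matrix" (3x3 intrinsics, pixels), "camera_from_world" (4x4, takes a point from world to camera coordinates); the wrist camera has in their place "tool_from_camera" (4x4, takes a point from camera to tool coordinates, whose origin is the TCP and whose axes are the flange's). Camera axes: x right, y up, looking along -z (the intrinsics and any distortion apply to the point x, -y, -z); pixel columns grow to the right and rows downward; lengths in m; the calibration is good to about 2 mm. A picture is of the moment at which its call begins: read the wrist's pose just before it. camera_info takes no time and is no camera call.
- ticket.hand_in(): hands the job in; it is judged then, once.
The state is a dict: "t": time; "joint_positions": joint angles; "qvel": joint speeds; "tau": joint torques, N m; "position": TCP position; "tool_rot": TCP orientation; "wrist_force": force on the tool from outside, world axes, zero at the start; "wrist_torque": the same for the moment, N m; "grip_width": opening from 0.0 (shut) to 1.0 (fully open); "grasp_force": force on a finger pad.
Only numpy, scipy, OpenCV 4.12 (cv2) and the standard library are available. Lean on these libraries where they do the work, as an engineer would, in place of code of your own. Each camera call takes 0.05 s, during which the arm holds its last target. There are 200 camera calls.

## Working session

There is one attempt and no reset: what is moved stays moved. The work goes in short steps, Python scripts to look and compute and a shell command to move; the robot and the scene stay as the last step left them, time stands still between calls to the robot, and variables do not carry over. Pictures are saved under pics/ and viewed, at most 14 in all, crops included, and the job is handed in when it is done.

```bash
ls; mkdir -p pics
python3 - <<'E'
from rig import monitor, optics, ticket
import cv2
s=monitor.get_state(); print({k:s[k] for k in('t','position','tool_rot','grip_width')})
for n in("scene","top"):
    cv2.imwrite(f'pics/{n}0.png',optics.read_camera(n)[:,:,::-1]); print(optics.camera_info(n))
print(optics.camera_info("wrist"))
E
```

```text
pics
{'t': 0.0, 'position': array([0.29183365, 0.58041771, 0.40366777]), 'tool_rot': array([-2.48038605e-04,  2.30766077e-01,  9.73008776e-01, -9.36762508e-04]), 'grip_width': 1.0000052432102742}
{'camera_matrix': array([[530.81948438,   0.        , 275.21321963],
       [  0.        , 530.81948438, 212.74731018],
       [  0.        ,   0.        ,   1.        ]]), 'camera_from_world': array([[ 0.84932471,  0.52735546, -0.02331848, -0.45241214],
       [-0.28331677,  0.49267421,  0.82280236,  0.09189363],
       [ 0.44539773, -0.69221986,  0.56784903, -1.6066984 ],
       [ 0.        ,  0.        ,  0.        ,  1.        ]])}
{'camera_matrix': array([[384.88725792,   0.        , 283.63773014],
       [  0.        , 384.88725792, 206.30344389],
       [  0.        ,   0.        ,   1.        ]]), 'camera_from_world': array([[ 0.02134021, -0.99971735,  0.0104791 , -0.01556863],
       [ 0.98924485,  0.0226314 ,  0.14450762, -0.54884614],
       [-0.14470393,  0.00728257,  0.9894482 , -0.78734037],
       [ 0.        ,  0.        ,  0.        ,  1.        ]])}
{'camera_matrix': array([[344.04322405,   0.        , 284.87672591],
       [  0.        , 344.04322405, 213.19094849],
       [  0.        ,   0.        ,   1.        ]]), 'tool_from_camera': array([[-3.09889279e-04,  9.60738148e-01,  2.77456510e-01,
         7.60938351e-02],
       [ 9.99999673e-01,  9.03899595e-05,  8.03902906e-04,
        -1.04382794e-03],
       [ 7.47260907e-04,  2.77456669e-01, -9.60737862e-01,
         1.98185473e-02],
       [ 0.00000000e+00,  0.00000000e+00,  0.00000000e+00,
         1.00000000e+00]])}
```

View pics/top0.png

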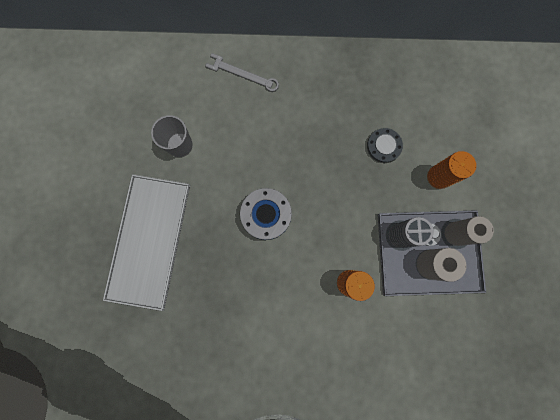

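View pics/scene0.png

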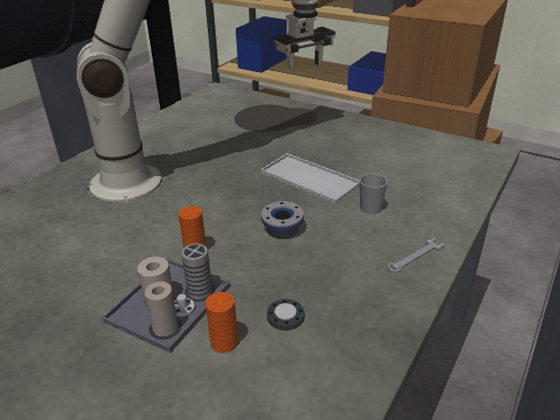

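The top view shows the rack at right (corners about (380,214), (476,210), (484,292), (385,295)). The strainer is on the left seat (422,232), the slim core right (480,230), the fat core front (449,265) and the cap hub near (436,235). The tray is at left with corners (133,176), (189,184), (163,309), (104,300), and the housing is at (266,213). The orange look-alikes stand at (360,286) and (462,165). I'll enlarge for accuracy.

```bash
cat > h.py <<'E'
import numpy as np, cv2
from scipy.spatial.transform import Rotation as R
from rig import monitor, optics
def cam(n, s=None):
    c=optics.camera_info(n); K=c['camera_matrix']
    if n=='wrist':
        q=s['tool_rot']; T=np.eye(4); T[:3,:3]=R.from_quat(q,scalar_first=True).as_matrix(); T[:3,3]=s['position']
        M=T@c['tool_from_camera']
    else: M=np.linalg.inv(c['camera_from_world'])
    return K,M
def w(px,z,n='top',s=None):
    K,M=cam(n,s); u,v=px; d=M[:3,:3]@np.array([(u-K[0,2])/K[0,0],-(v-K[1,2])/K[1,1],-1]); o=M[:3,3]
    return o+d*(z-o[2])/d[2]
def p(P,n='top',s=None):
    K,M=cam(n,s); P=np.atleast_2d(P); c=(P-M[:3,3])@M[:3,:3]
    return np.c_[K[0,2]-K[0,0]*c[:,0]/c[:,2], K[1,2]+K[1,1]*c[:,1]/c[:,2]]
def rel(tx,ty,tz=None,yaw=None):
    "shift in tool axes from measured pose to TCP target; yaw = heading of tool y line"
    s=monitor.get_state(); m=R.from_quat(s['tool_rot'],scalar_first=True).as_matrix()
    P=s['position']; d=m.T@(np.array([tx,ty,P[2] if tz is None else tz])-P)
    out=[d.round(4)]
    if yaw is not None:
        cur=np.arctan2(m[1,1],m[0,1]); a=-(yaw-cur); a=(a+np.pi/2)%np.pi-np.pi/2; out.append(round(a,3))
    print('t',round(s['t'],2),'pos',P.round(4),'tooly',np.degrees(np.arctan2(m[1,1],m[0,1])).round(1),'j7',s['joint_positions'][6].round(2),'->',*out)
E
python3 - <<'E'
from h import *
im=cv2.imread('pics/top0.png')
a=cv2.resize(im[195:315,360:500],None,fx=4,fy=4,interpolation=cv2.INTER_CUBIC)
cv2.imwrite('pics/rk.png',a)
b=cv2.resize(im[165:320,95:300],None,fx=3.8,fy=3.8,interpolation=cv2.INTER_CUBIC)
cv2.imwrite('pics/tr.png',b)
print([w(q,.016).round(3) for q in[(380,214),(476,210),(484,292),(385,295)]])
print([w(q,.014).round(3) for q in[(133,176),(189,184),(163,309),(104,300)]])
print('housing',w((266,213.5),.052),'str',w((422,232),.115),'slim',w((480.5,230),.105),'fat',w((449.5,265),.095))
print('tin',w((169,132),.09),'cover',w((385,145),.017),'or',w((360,286),.1),w((462,165),.1))
E
```

```text
[array([ 0.54 , -0.217,  0.016]), array([ 0.554, -0.431,  0.016]), array([ 0.376, -0.439,  0.016]), array([ 0.365, -0.225,  0.016])]
[array([0.614, 0.334, 0.014]), array([0.598, 0.209, 0.014]), array([0.326, 0.248, 0.014]), array([0.342, 0.375, 0.014])]
housing [0.53109247 0.03355259 0.052     ] str [ 0.49383224 -0.27243848  0.115     ] slim [ 0.50121588 -0.39201025  0.105     ] fat [ 0.43164706 -0.33220217  0.095     ]
tin [0.69170094 0.23748363 0.09      ] cover [ 0.69820096 -0.23052628  0.017     ] or [ 0.38766446 -0.15422277  0.1       ] [ 0.63343649 -0.363823    0.1       ]
```

View pics/rk.png

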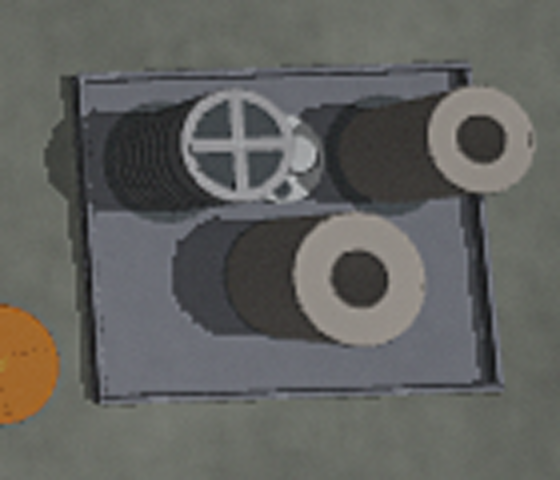

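View pics/tr.png

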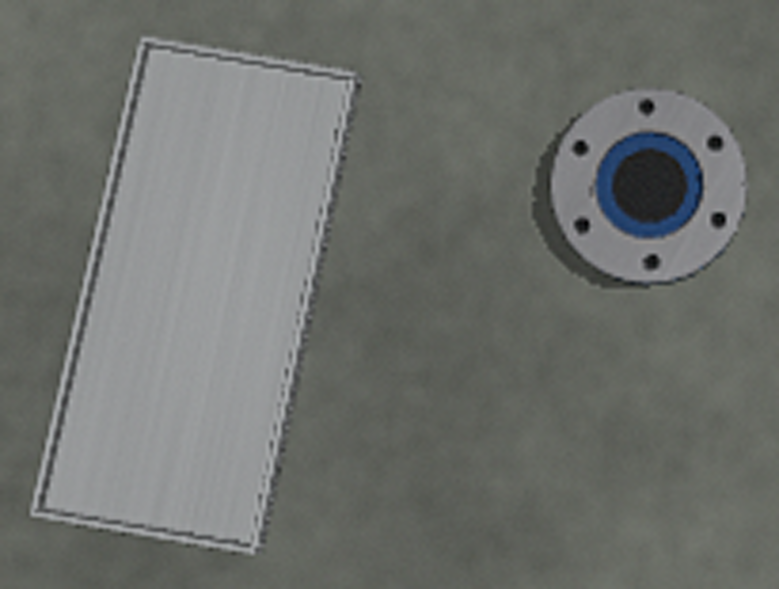

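```bash
cat > fit.py <<'E'
from h import *
from scipy.optimize import least_squares
f=lambda l,o,k:[((x+.5)/k-.5+o[0],(y+.5)/k-.5+o[1]) for x,y in l]
rc=np.array([w(q,.016)[:2] for q in f([(78,75),(468,67),(503,386),(97,404)],(360,195),4)])
parts=np.array([w(q,z)[:2] for q,z in zip(f([(240,145),(481,139.5),(360,279)],(360,195),4),(.119,.109,.099))])
tc=np.array([w(q,.014)[:2] for q in f([(143,38),(356,75),(257,553),(33,515)],(95,165),3.8)])
def pose(loc,obs):
    g=lambda v:loc@np.array([[np.cos(v[2]),np.sin(v[2])],[-np.sin(v[2]),np.cos(v[2])]])+v[:2]-obs
    r=least_squares(lambda v:g(v).ravel(),[*obs.mean(0),0]); return r.x,(g(r.x)*1000).round(1)
c=np.array([[1,1],[1,-1],[-1,-1],[-1,1]])
seats=np.array([[.04,.062],[.04,-.062],[-.026,0]])
if __name__=='__main__':
    a=pose(c*[.09,.11],rc);b=pose(seats,parts);d=pose(c*[.14,.065],tc)
    print('rack corners',a,'\nrack parts',b,'\ntray',d,'\nparts',parts.round(4))
    at=lambda v,l:(np.array([[np.cos(v[2]),-np.sin(v[2])],[np.sin(v[2]),np.cos(v[2])]])@l+v[:2]).round(4)
    print('cap',at(b[0],[.04,0]),at(a[0],[.04,0]));print('slots',[at(d[0],[k,0]) for k in(-.09,0,.09)])
    print('housing',[w(q,z).round(4) for q,z in zip(f([(648,186),(650,185)],(95,165),3.8),(.052,.051))])
    for P in parts: rel(*P,yaw=b[0][2]+np.pi/2)
E
python3 fit.py
```

```text
rack corners (array([ 0.45855887, -0.3280641 ,  0.05220719]), array([[ 1.1,  1.6],
       [ 3.2, -1.1],
       [-3.4, -0.4],
       [-0.9, -0.2]])) 
rack parts (array([ 0.4587569 , -0.32953578,  0.05011165]), array([[ 0. ,  0.8],
       [ 0. , -0.7],
       [-0.1, -0.1]])) 
tray (array([ 0.46995483,  0.29302523, -0.14493452]), array([[ 1.2,  1. ],
       [ 1.7, -1.5],
       [-1.8, -0.8],
       [-1.2,  1.3]])) 
parts [[ 0.4956 -0.2664]
 [ 0.5018 -0.3887]
 [ 0.4329 -0.3307]]
cap [ 0.4987 -0.3275] [ 0.4985 -0.326 ]
slots [array([0.3809, 0.306 ]), array([0.47 , 0.293]), array([0.559, 0.28 ])]
housing [array([0.5309, 0.0353, 0.052 ]), array([0.5316, 0.0343, 0.051 ])]
t 0.1 pos [0.2918 0.5804 0.4038] tooly 63.3 j7 -0.21 -> [-0.5623 -0.6652  0.0012] -0.516
t 0.1 pos [0.2918 0.5804 0.4038] tooly 63.3 j7 -0.21 -> [-0.6228 -0.7717  0.0014] -0.516
t 0.1 pos [0.2918 0.5804 0.4038] tooly 63.3 j7 -0.21 -> [-0.5351 -0.7508  0.0014] -0.516
```

The manual's scale: shifts go in shares of 0.25 m and turns go in shares of pi/2 rad. Converting my numbers, -0.21 m is -0.84, -0.17 m is -0.68, -0.516 rad is -0.3285.

```bash
echo '[[[-0.16,-0.08,0,-0.07,1],[-0.32,-0.16,0,-0.1401,1],[-0.48,-0.24,0,-0.2101,1],[-0.68,-0.34,0,-0.2801,1],[-0.84,-0.42,0,-0.3285,1]]]' > next.json && python3 -m jog next.json 30
python3 -c "
from h import *
rel(.4329,-.3308,yaw=.0501+np.pi/2)"
```

```text
t: 0.6
position: [0.4327, 0.3915, 0.4043]
tool_rot: [-0.0, -0.028, 1.0, -0.0]
wrist_force: [1.0, 0.4, 0.1]
grip_width: 0.997
grasp_force: 0.0
t 0.6 pos [0.4327 0.3915 0.4043] tooly 93.2 j7 0.67 -> [ 3.950e-02 -7.212e-01  3.000e-04] 0.005
```

To row units: -0.25 m is -1, -0.2 m is -0.8.

```bash
echo '[[[0,-0.2,0,0,1],[0,-0.4,0,0,1],[0,-0.6,0,0,1],[0,-0.8,0,0,1],[0,-1,0,0,1]]]' > next.json && python3 -m jog next.json >/dev/null
echo '[[[0,-0.2,0,0,1],[0,-0.4,0,0,1],[0,-0.6,0,0,1],[0,-0.8,0,0,1],[0,-1,0,0,1]]]' > next.json && python3 -m jog next.json >/dev/null
echo '[[[0.04,-0.2,0,0,1],[0.08,-0.4,0,0,1],[0.12,-0.6,0,0,1],[0.148,-0.8,0,0,1],[0.148,-0.88,0,0,1]]]' > next.json && python3 -m jog next.json | head -3
echo '[[[0,0,0,0,1],[0,0,0,0,1],[0,0,0,0,1]]]' > next.json && python3 -m jog next.json >/dev/null
python3 -c "
from h import *
rel(.4329,-.3308,.243,yaw=.0501+np.pi/2)
s=monitor.get_state();cv2.imwrite('pics/w1.png',optics.read_camera('wrist')[:,:,::-1])
print(p([[.4329,-.3308,.099],[.4956,-.2656,.119],[.5018,-.3887,.109],[.4987,-.3275,.038]],'wrist',s))"
```

```text
t: 2.1
position: [0.4289, -0.3328, 0.4044]
tool_rot: [-0.001, -0.022, 1.0, -0.001]
t 2.4 pos [ 0.4316 -0.3262  0.4044] tooly 93.0 j7 2.21 -> [-0.0011 -0.0048  0.1613] 0.002
[[279.5985945  207.9195864 ]
 [351.74700289 288.31349521]
 [210.35962329 282.67533147]
 [280.50994213 251.85936977]]
```

View pics/w1.png

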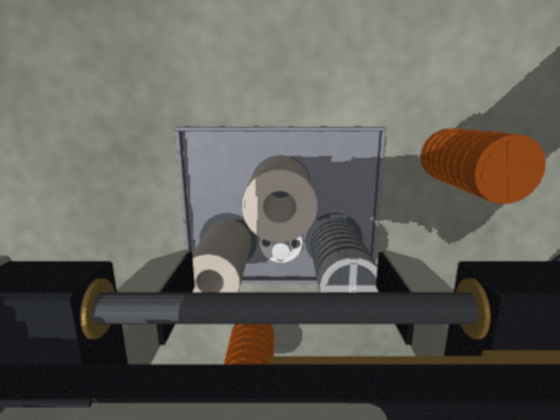

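The wrist view agrees with the prediction: the fat core's bore is at (280,206) against a predicted (280,208), and the slim core and strainer also match. I'll descend and grip the fat core.

To row units: 0.161 m is 0.644, 0.15 m is 0.6.

```bash
echo '[[[-0.004,-0.02,0.16,0,1],[-0.004,-0.02,0.32,0,1],[-0.004,-0.02,0.48,0,1],[-0.004,-0.02,0.6,0,1],[-0.004,-0.02,0.644,0,1]]]' > next.json && python3 -m jog next.json 30 | head -2
echo '[[[0,0,0,0,1],[0,0,0,0,1],[0,0,0,0,0.5],[0,0,0,0,0.5],[0,0,0,0,0.5]]]' > next.json && python3 -m jog next.json 
python3 -c "
from h import *
rel(.4329,-.3308,.243,yaw=.0501+np.pi/2)"
```

```text
t: 2.95
position: [0.4318, -0.3304, 0.2408]
t: 3.45
position: [0.4328, -0.333, 0.2449]
tool_rot: [0.001, -0.025, 1.0, -0.001]
wrist_force: [0.1, 1.1, 2.6]
grip_width: 0.788
grasp_force: 1.6
t 3.45 pos [ 0.4328 -0.333   0.2449] tooly 92.9 j7 2.21 -> [-0.0002  0.0022  0.0019] -0.0
```

To row units: -0.155 m is -0.62, -0.13 m is -0.52.

```bash
echo '[[[0,0,0,0,0.4],[0,0,0,0,0.4],[0,0,0,0,0.4],[0,0,0,0,0.4],[0,0,0,0,0.4]]]' > next.json && python3 -m jog next.json 30
echo '[[[0,0,-0.06,0,0.4],[0,0,-0.2,0,0.4],[0,0,-0.36,0,0.4],[0,0,-0.52,0,0.4],[0,0,-0.62,0,0.4]]]' > next.json && python3 -m jog next.json 
python3 -c "
from h import *
rel(.47,.293,yaw=-.145+np.pi/2)"
```

```text
t: 3.95
position: [0.4329, -0.332, 0.2445]
tool_rot: [0.0, -0.025, 1.0, 0.0]
wrist_force: [-0.6, 3.0, 7.7]
grip_width: 0.728
grasp_force: 30.0
t: 4.45
position: [0.4325, -0.3331, 0.4014]
tool_rot: [0.001, -0.025, 1.0, -0.001]
wrist_force: [0.5, -0.2, -3.2]
grip_width: 0.721
grasp_force: 30.0
t 4.45 pos [ 0.4325 -0.3331  0.4014] tooly 92.9 j7 2.22 -> [-0.0688  0.6234 -0.0011] 0.195
```

To row units: 0.18 m is 0.72, 0.14 m is 0.56.

```bash
echo '[[[-0.02,0.08,0,0,0.4],[-0.06,0.24,0,0,0.4],[-0.1,0.4,0,0,0.4],[-0.14,0.56,0,0,0.4],[-0.18,0.72,0,0,0.4]]]' > next.json && python3 -m jog next.json >/dev/null
echo '[[[-0.04,0.16,0,0,0.4],[-0.08,0.32,0,0,0.4],[-0.12,0.48,0,0,0.4],[-0.16,0.64,0,0,0.4],[-0.2,0.8,0,0,0.4]]]' > next.json && python3 -m jog next.json >/dev/null
echo '[[[-0.04,0.16,0,0.0318,0.4],[-0.08,0.32,0,0.0637,0.4],[-0.12,0.48,0,0.0955,0.4],[-0.16,0.64,0,0.1241,0.4],[-0.2,0.76,0,0.1241,0.4]]]' > next.json && python3 -m jog next.json >/dev/null
echo '[[[0,0.08,0,0,0.4],[0,0.12,0,0,0.4],[0,0.12,0,0,0.4],[0,0.12,0,0,0.4]]]' > next.json && python3 -m jog next.json
python3 -c "
from h import *
rel(.559,.280,.246,yaw=-.145+np.pi/2)"
```

```text
t: 6.35
position: [0.553, 0.272, 0.3981]
tool_rot: [-0.0, 0.073, 0.997, -0.001]
wrist_force: [-0.0, -1.3, -4.2]
grip_width: 0.726
grasp_force: 30.0
t 6.35 pos [0.553  0.272  0.3981] tooly 81.6 j7 0.8 -> [-0.0049  0.0091  0.1521] -0.001
```

To row units: 0.148 m is 0.592, 0.135 m is 0.54.

```bash
echo '[[[-0.012,0.02,0.12,0,0.4],[-0.02,0.036,0.28,0,0.4],[-0.02,0.036,0.44,0,0.4],[-0.02,0.036,0.54,0,0.4],[-0.02,0.036,0.592,0,0.4]]]' > next.json && python3 -m jog next.json >/dev/null
echo '[[[0,0,0.008,0,0.4],[0,0,0.012,0,0.4],[0,0,0.012,0,0.4],[0,0,0.012,0,0.4]]]' > next.json && python3 -m jog next.json
python3 -c "
from h import *
rel(.559,.280,.245,yaw=-.145+np.pi/2)"
```

```text
t: 7.25
position: [0.56, 0.282, 0.2495]
tool_rot: [0.001, 0.072, 0.997, 0.001]
wrist_force: [-1.0, -0.2, -4.0]
grip_width: 0.727
grasp_force: 30.0
t 7.25 pos [0.56   0.282  0.2495] tooly 81.7 j7 0.74 -> [ 0.0007 -0.0021  0.0045] 0.0
```

To row units: 0.0035 m is 0.014, 0.002 m is 0.008.

```bash
echo '[[[0,0,0.008,0,0.4],[0,0,0.014,0,0.4],[0,0,0.014,0,0.4],[0,0,0.014,0,0.4]]]' > next.json && python3 -m jog next.json
python3 -c "
from h import *
rel(.559,.280,.245,yaw=-.145+np.pi/2)"
```

```text
t: 7.65
position: [0.5594, 0.2818, 0.2446]
tool_rot: [0.0, 0.072, 0.997, 0.0]
wrist_force: [-0.4, 0.3, -0.1]
grip_width: 0.726
grasp_force: 30.0
t 7.65 pos [0.5594 0.2818 0.2446] tooly 81.7 j7 0.73 -> [ 0.0002 -0.0019 -0.0004] 0.0
```

To row units: -0.02 m is -0.08.

```bash
echo '[[[0,0,0,0,1],[0,0,0,0,1],[0,0,0,0,1],[0,0,0,0,1],[0,0,-0.08,0,1]]]' > next.json && python3 -m jog next.json | grep grip
echo '[[[0,0,-0.16,0,1],[0,0,-0.32,0,1],[0,0,-0.48,0,1],[0,0,-0.56,0,1]]]' > next.json && python3 -m jog next.json >/dev/null
echo '[[[-0.004,-0.2,0,0,1],[-0.012,-0.4,0,0,1],[-0.02,-0.6,0,0,1],[-0.024,-0.8,0,0,1],[-0.028,-1,0,0,1]]]' > next.json && python3 -m jog next.json >/dev/null
echo '[[[-0.004,-0.2,0,0,1],[-0.012,-0.4,0,-0.0318,1],[-0.02,-0.6,0,-0.0637,1],[-0.024,-0.8,0,-0.0955,1],[-0.028,-1,0,-0.1241,1]]]' > next.json && python3 -m jog next.json >/dev/null
echo '[[[0,-0.16,0,0,1],[0,-0.2,0,0,1],[0,-0.2,0,0,1],[0,-0.2,0,0,1],[0,-0.2,0,0,1]]]' > next.json && python3 -m jog next.json
python3 -c "
from h import *
rel(.4956,-.2656,.243,yaw=.0501+np.pi/2)"
```

```text
grip_width: 0.995
t: 10.05
position: [0.5041, -0.2625, 0.4042]
tool_rot: [0.0, -0.027, 1.0, 0.001]
wrist_force: [-0.1, -0.1, 0.6]
grip_width: 0.999
grasp_force: 0.0
t 10.05 pos [ 0.5041 -0.2625  0.4042] tooly 93.1 j7 2.02 -> [ 0.0086 -0.0029  0.1612] 0.003
```

To row units: 0.16 m is 0.64, 0.14 m is 0.56.

```bash
echo '[[[0.016,-0.012,0.08,0,1],[0.034,-0.012,0.24,0,1],[0.034,-0.012,0.4,0,1],[0.034,-0.012,0.56,0,1],[0.034,-0.012,0.64,0,1]]]' > next.json && python3 -m jog next.json >/dev/null
echo '[[[0,0,0,0,1],[0,0,0,0,1],[0,0,0,0,0.3],[0,0,0,0,0.3],[0,0,0,0,0.3]]]' > next.json && python3 -m jog next.json >/dev/null 
python3 -c "
from h import *
rel(.4956,-.2656,.243,yaw=.0501+np.pi/2)"
echo '[[[0,0,0,0,0.3],[0,0,0,0,0.3],[0,0,0,0,0.3],[0,0,0,0,0.3],[0,0,0,0,0.3]]]' > next.json && python3 -m jog next.json 30
python3 -c "
from h import *
rel(.4956,-.2656,.243,yaw=.0501+np.pi/2)"
```

```text
t 11.05 pos [ 0.4957 -0.2684  0.2456] tooly 92.9 j7 2.0 -> [-0.0001  0.0029  0.0026] 0.0
t: 11.55
position: [0.4955, -0.2677, 0.2446]
tool_rot: [0.0, -0.025, 1.0, 0.0]
wrist_force: [-0.1, 3.4, 5.6]
grip_width: 0.611
grasp_force: 29.7
t 11.55 pos [ 0.4955 -0.2677  0.2446] tooly 92.9 j7 2.0 -> [-0.0002  0.0021  0.0016] 0.001
```

To row units: -0.155 m is -0.62, -0.05 m is -0.2.

```bash
echo '[[[0,0,-0.06,0,0.3],[0,0,-0.2,0,0.3],[0,0,-0.36,0,0.3],[0,0,-0.52,0,0.3],[0,0,-0.62,0,0.3]]]' > next.json && python3 -m jog next.json | grep -A1 for
echo '[[[0,0.08,0,0,0.3],[0,0.24,0,0,0.3],[0,0.4,0,0,0.3],[0,0.56,0,0,0.3],[0,0.72,0,0,0.3]]]' > next.json && python3 -m jog next.json >/dev/null
echo '[[[0,0.16,0,0,0.3],[0,0.32,0,0,0.3],[0,0.48,0,0,0.3],[0,0.64,0,0,0.3],[0,0.8,0,0,0.3]]]' > next.json && python3 -m jog next.json >/dev/null
echo '[[[0,0.16,0,0.0318,0.3],[0,0.32,0,0.0637,0.3],[0,0.48,0,0.0955,0.3],[0,0.64,0,0.1241,0.3],[0,0.68,0,0.1241,0.3]]]' > next.json && python3 -m jog next.json >/dev/null
echo '[[[0,0.04,0,0,0.3],[0,0.04,0,0,0.3],[0,0.04,0,0,0.3],[0,0.04,0,0,0.3]]]' > next.json && python3 -m jog next.json
python3 -c "
from h import *
rel(.47,.293,.246,yaw=-.145+np.pi/2)"
```

```text
wrist_force: [0.4, -0.6, -2.6]
grip_width: 0.606
grasp_force: 29.7
t: 13.95
position: [0.4696, 0.2891, 0.3991]
tool_rot: [0.0, 0.074, 0.997, -0.001]
wrist_force: [0.1, -0.0, -3.1]
grip_width: 0.611
grasp_force: 29.7
t 13.95 pos [0.4696 0.2891 0.3991] tooly 81.6 j7 0.69 -> [1.000e-04 4.100e-03 1.531e-01] -0.002
```

To row units: 0.149 m is 0.596, 0.135 m is 0.54.

```bash
echo '[[[0,0.008,0.12,0,0.3],[0,0.016,0.28,0,0.3],[0,0.016,0.44,0,0.3],[0,0.016,0.54,0,0.3],[0,0.016,0.596,0,0.3]]]' > next.json && python3 -m jog next.json >/dev/null
echo '[[[0,0,0.008,0,0.3],[0,0,0.016,0,0.3],[0,0,0.016,0,0.3],[0,0,0.016,0,0.3]]]' > next.json && python3 -m jog next.json
python3 -c "
from h import *
rel(.47,.293,.2446,yaw=-.145+np.pi/2)"
```

```text
t: 14.85
position: [0.4702, 0.2953, 0.2477]
tool_rot: [0.001, 0.072, 0.997, 0.001]
wrist_force: [0.7, -0.7, -4.3]
grip_width: 0.607
grasp_force: 29.7
t 14.85 pos [0.4702 0.2953 0.2477] tooly 81.7 j7 0.59 -> [-0.0001 -0.0023  0.0031] 0.0
```

To row units: 0.003 m is 0.012, 0.002 m is 0.008.

```bash
echo '[[[0,0,0.008,0,0.3],[0,0,0.012,0,0.3],[0,0,0.012,0,0.3],[0,0,0.012,0,0.3]]]' > next.json && python3 -m jog next.json
```

```text
t: 15.25
position: [0.4701, 0.2954, 0.2443]
tool_rot: [0.001, 0.072, 0.997, 0.001]
wrist_force: [-0.4, -0.7, 5.1]
grip_width: 0.608
grasp_force: 29.7
```

To row units: -0.02 m is -0.08.

```bash
echo '[[[0,0,0,0,1],[0,0,0,0,1],[0,0,0,0,1],[0,0,0,0,1],[0,0,-0.08,0,1]]]' > next.json && python3 -m jog next.json | grep grip
echo '[[[0,0,-0.16,0,1],[0,0,-0.32,0,1],[0,0,-0.48,0,1],[0,0,-0.56,0,1]]]' > next.json && python3 -m jog next.json >/dev/null
echo '[[[-0.036,-0.192,0,0,1],[-0.072,-0.388,0,0,1],[-0.108,-0.584,0,0,1],[-0.148,-0.78,0,0,1],[-0.184,-0.976,0,0,1]]]' > next.json && python3 -m jog next.json >/dev/null
echo '[[[-0.036,-0.192,0,0,1],[-0.072,-0.388,0,-0.0318,1],[-0.108,-0.584,0,-0.0637,1],[-0.148,-0.78,0,-0.0955,1],[-0.184,-0.976,0,-0.1241,1]]]' > next.json && python3 -m jog next.json >/dev/null
echo '[[[0,-0.2,0,0,1],[0,-0.4,0,0,1],[0,-0.6,0,0,1],[0,-0.72,0,0,1],[0,-0.72,0,0,1]]]' > next.json && python3 -m jog next.json >/dev/null
echo '[[[0,0,0,0,1],[0,0,0,0,1]]]' > next.json && python3 -m jog next.json
python3 -c "
from h import *
rel(.5018,-.3892,.243,yaw=.0501+np.pi/2)
s=monitor.get_state();cv2.imwrite('pics/w2.png',optics.read_camera('wrist')[:,:,::-1])"
```

```text
grip_width: 0.977
t: 17.85
position: [0.4997, -0.3794, 0.4029]
tool_rot: [-0.0, -0.026, 1.0, 0.001]
wrist_force: [-0.2, 0.2, 0.2]
grip_width: 1.001
grasp_force: 0.0
t 17.85 pos [ 0.4997 -0.3794  0.4029] tooly 93.0 j7 2.2 -> [-0.0016 -0.0101  0.1598] 0.002
```

To row units: 0.159 m is 0.636, 0.14 m is 0.56.

```bash
echo '[[[-0.004,-0.032,0.08,0,1],[-0.006,-0.04,0.24,0,1],[-0.006,-0.04,0.4,0,1],[-0.006,-0.04,0.56,0,1],[-0.006,-0.04,0.636,0,1]]]' > next.json && python3 -m jog next.json >/dev/null
echo '[[[0,0,0,0,1],[0,0,0,0,1],[0,0,0,0,0.3],[0,0,0,0,0.3],[0,0,0,0,0.3]]]' > next.json && python3 -m jog next.json >/dev/null 
python3 -c "
from h import *
rel(.5018,-.3892,.243,yaw=.0501+np.pi/2)"
echo '[[[0,0,0,0,0.3],[0,0,0,0,0.3],[0,0,0,0,0.3],[0,0,0,0,0.3],[0,0,0,0,0.3]]]' > next.json && python3 -m jog next.json 30
python3 -c "
from h import *
rel(.5018,-.3892,.243,yaw=.0501+np.pi/2)"
```

```text
t 18.9 pos [ 0.5017 -0.3913  0.2458] tooly 92.9 j7 2.2 -> [-0.0002  0.0021  0.0027] 0.0
t: 19.4
position: [0.5014, -0.3908, 0.2445]
tool_rot: [0.0, -0.025, 1.0, 0.0]
wrist_force: [-0.7, 1.7, 4.7]
grip_width: 0.592
grasp_force: 30.0
t 19.4 pos [ 0.5014 -0.3908  0.2445] tooly 92.9 j7 2.2 -> [-0.0004  0.0015  0.0015] 0.0
```

To row units: -0.155 m is -0.62, -0.015 m is -0.06.

```bash
echo '[[[0,0,-0.06,0,0.3],[0,0,-0.2,0,0.3],[0,0,-0.36,0,0.3],[0,0,-0.52,0,0.3],[0,0,-0.62,0,0.3]]]' > next.json && python3 -m jog next.json | grep -A1 for
echo '[[[0,0.08,0,0,0.3],[0.02,0.24,0,0,0.3],[0.04,0.4,0,0,0.3],[0.06,0.56,0,0,0.3],[0.088,0.72,0,0,0.3]]]' > next.json && python3 -m jog next.json >/dev/null
echo '[[[0.02,0.16,0,0,0.3],[0.04,0.32,0,0,0.3],[0.06,0.48,0,0,0.3],[0.08,0.64,0,0,0.3],[0.096,0.8,0,0,0.3]]]' > next.json && python3 -m jog next.json >/dev/null
echo '[[[0.02,0.16,0,0,0.3],[0.04,0.32,0,0,0.3],[0.06,0.48,0,0,0.3],[0.08,0.64,0,0,0.3],[0.096,0.8,0,0,0.3]]]' > next.json && python3 -m jog next.json >/dev/null
echo '[[[0.02,0.16,0,0.0318,0.3],[0.04,0.32,0,0.0637,0.3],[0.06,0.44,0,0.0955,0.3],[0.06,0.488,0,0.1241,0.3],[0.06,0.488,0,0.1241,0.3]]]' > next.json && python3 -m jog next.json >/dev/null
echo '[[[0,0,0,0,0.3],[0,0,0,0,0.3]]]' > next.json && python3 -m jog next.json
python3 -c "
from h import *
rel(.381,.306,.246,yaw=-.145+np.pi/2)"
```

```text
wrist_force: [0.3, -0.2, -2.4]
grip_width: 0.592
grasp_force: 29.9
t: 22.1
position: [0.3815, 0.3044, 0.3991]
tool_rot: [0.0, 0.073, 0.997, -0.001]
wrist_force: [1.6, -0.9, -2.1]
grip_width: 0.591
grasp_force: 29.9
t 22.1 pos [0.3815 0.3044 0.3991] tooly 81.6 j7 0.57 -> [0.0008 0.0017 0.1531] -0.001
```

To row units: 0.149 m is 0.596, 0.135 m is 0.54.

```bash
echo '[[[0,0.004,0.12,0,0.3],[0,0.004,0.28,0,0.3],[0,0.004,0.44,0,0.3],[0,0.004,0.54,0,0.3],[0,0.004,0.596,0,0.3]]]' > next.json && python3 -m jog next.json >/dev/null
echo '[[[0,0,0.008,0,0.3],[0,0,0.016,0,0.3],[0,0,0.016,0,0.3],[0,0,0.016,0,0.3]]]' > next.json && python3 -m jog next.json
echo '[[[0,0,0.008,0,0.3],[0,0,0.01,0,0.3],[0,0,0.01,0,0.3],[0,0,0.01,0,0.3]]]' > next.json && python3 -m jog next.json
```

```text
t: 23.0
position: [0.3818, 0.3073, 0.2475]
tool_rot: [0.001, 0.072, 0.997, 0.001]
wrist_force: [-0.2, 0.1, -2.2]
grip_width: 0.593
grasp_force: 29.9
t: 23.4
position: [0.3816, 0.3072, 0.2444]
tool_rot: [0.001, 0.072, 0.997, 0.0]
wrist_force: [-0.0, -0.2, 4.8]
grip_width: 0.594
grasp_force: 29.9
```

To row units: -0.02 m is -0.08.

```bash
echo '[[[0,0,0,0,1],[0,0,0,0,1],[0,0,0,0,1],[0,0,0,0,1],[0,0,-0.08,0,1]]]' > next.json && python3 -m jog next.json | grep grip
echo '[[[0,0,-0.16,0,1],[0,0,-0.32,0,1],[0,0,-0.48,0,1],[0,0,-0.56,0,1]]]' > next.json && python3 -m jog next.json >/dev/null
echo '[[[-0.06,-0.176,0,0,1],[-0.12,-0.352,0,0,1],[-0.18,-0.524,0,0,1],[-0.24,-0.7,0,0,1],[-0.296,-0.872,0,0,1]]]' > next.json && python3 -m jog next.json >/dev/null
echo '[[[-0.06,-0.176,0,0,1],[-0.12,-0.352,0,-0.0318,1],[-0.18,-0.524,0,-0.0637,1],[-0.24,-0.7,0,-0.0955,1],[-0.296,-0.872,0,-0.1241,1]]]' > next.json && python3 -m jog next.json >/dev/null
echo '[[[-0.028,-0.2,0,0,1],[-0.056,-0.4,0,0,1],[-0.08,-0.6,0,0,1],[0.12,-0.72,0,0,1],[0.32,-0.732,0,0,1]]]' > next.json && python3 -m jog next.json >/dev/null
echo '[[[0,0,0,0,1],[0,0,0,0,1]]]' > next.json && python3 -m jog next.json
python3 -c "
from h import *
rel(.4987,-.3272,.194,yaw=.0501+np.pi/2)
s=monitor.get_state();cv2.imwrite('pics/w3.png',optics.read_camera('wrist')[:,:,::-1]);print(p([[.4987,-.3272,.038],[.4987,-.3272,.012]],'wrist',s))"
```

```text
grip_width: 0.973
t: 26.0
position: [0.4008, -0.3317, 0.4036]
tool_rot: [-0.0, -0.024, 1.0, 0.0]
wrist_force: [0.7, 0.3, 0.3]
grip_width: 0.998
grasp_force: 0.0
t 26.0 pos [ 0.4008 -0.3317  0.4036] tooly 92.7 j7 2.24 -> [-9.800e-02 -2.000e-04  2.095e-01] -0.003
[[285.1380764  278.16522932]
 [285.11980186 268.0540043 ]]
```

View pics/w3.png

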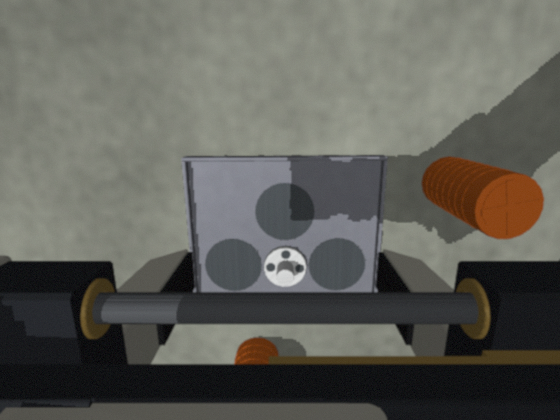

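To row units: 0.14 m is 0.56, -0.098 m is -0.392.

```bash
echo '[[[-0.16,0,0,0,1],[-0.32,0,0.08,0,1],[-0.392,0,0.24,0,1],[-0.392,0,0.4,0,1],[-0.392,0,0.56,0,1]]]' > next.json && python3 -m jog next.json >/dev/null
echo '[[[0,0,0.08,0,1],[0,0,0.16,0,1],[0,0,0.16,0,1],[0,0,0.16,0,1]]]' > next.json && python3 -m jog next.json >/dev/null 
python3 -c "
from h import *
rel(.4987,-.3272,.196,yaw=.0501+np.pi/2)"
```

```text
t 26.95 pos [ 0.5011 -0.3252  0.2237] tooly 93.0 j7 2.09 -> [ 0.0026 -0.0019  0.0277] 0.002
```

To row units: 0.025 m is 0.1, 0.02 m is 0.08.

```bash
echo '[[[0.01,-0.008,0.04,0,1],[0.01,-0.008,0.08,0,1],[0.01,-0.008,0.1,0,1],[0.01,-0.008,0.1,0,1],[0.01,-0.008,0.1,0,0.6]]]' > next.json && python3 -m jog next.json | grep -A1 force
python3 -c "
from h import *
rel(.4987,-.3272,.196,yaw=.0501+np.pi/2)"
echo '[[[0,0,0.004,0,0.6],[0,0,0.006,0,0.3],[0,0,0.006,0,0.1],[0,0,0.006,0,0.1],[0,0,0.006,0,0.1]]]' > next.json && python3 -m jog next.json 
python3 -c "
from h import *
rel(.4987,-.3272,.196,yaw=.0501+np.pi/2)"
echo '[[[0,0,0.006,0,0.1],[0,0,0.006,0,0],[0,0,0.006,0,0],[0,0,0.006,0,0],[0,0,0.006,0,0]]]' > next.json && python3 -m jog next.json 25
```

```text
wrist_force: [0.7, 0.4, -0.1]
grip_width: 0.949
grasp_force: 0.0
t 27.45 pos [ 0.4975 -0.3284  0.1987] tooly 92.9 j7 2.09 -> [-0.0013  0.0012  0.0027] 0.0
t: 27.95
position: [0.4974, -0.3284, 0.1973]
tool_rot: [0.0, -0.025, 1.0, -0.0]
wrist_force: [-0.1, -0.3, 0.1]
grip_width: 0.526
grasp_force: 0.0
t 27.95 pos [ 0.4974 -0.3284  0.1973] tooly 92.9 j7 2.09 -> [-0.0013  0.0012  0.0013] 0.0
t: 28.45
position: [0.4974, -0.3284, 0.1956]
tool_rot: [-0.0, -0.025, 1.0, 0.0]
wrist_force: [0.0, -0.2, 0.7]
grip_width: 0.211
grasp_force: 25.0
```

To row units: -0.12 m is -0.48, -0.05 m is -0.2.

```bash
echo '[[[0,0,-0.06,0,0],[0,0,-0.2,0,0],[0,0,-0.36,0,0],[0,0,-0.48,0,0],[0,0,-0.48,0,0]]]' > next.json && python3 -m jog next.json | grep -A1 for
echo '[[[0,0.08,0,0,0],[-0.04,0.24,0,0,0],[-0.064,0.4,0,0,0],[-0.088,0.56,0,0,0],[-0.112,0.72,0,0,0]]]' > next.json && python3 -m jog next.json >/dev/null
echo '[[[-0.024,0.16,0,0,0],[-0.048,0.32,0,0,0],[-0.072,0.48,0,0,0],[-0.096,0.64,0,0,0],[-0.096,0.72,0,0,0]]]' > next.json && python3 -m jog next.json >/dev/null
echo '[[[0,0,0,0,0],[0,0,0,0,0],[0,0,0,0,0]]]' > next.json && python3 -m jog next.json | grep -A1 for
python3 -c "
from h import *
rel(.531,.035,.2456,yaw=.0501+np.pi/2)
im=optics.read_camera('top'); cv2.imwrite('pics/t2.png',im[:,:,::-1])
s=monitor.get_state();im=optics.read_camera('wrist')
cv2.imwrite('pics/w4.png',im[:,:,::-1]);print(p([[.531,.035,.052],[.531,.035,.044]],'wrist',s))"
```

```text
wrist_force: [0.6, -0.6, -0.6]
grip_width: 0.21
grasp_force: 25.0
wrist_force: [-0.1, -0.1, -1.2]
grip_width: 0.205
grasp_force: 25.0
t 30.25 pos [0.5312 0.0321 0.3156] tooly 92.8 j7 1.41 -> [0.    0.003 0.07 ] -0.002
[[289.99140438 221.18002577]
 [289.85369616 218.05159811]]
```

View pics/w4.png

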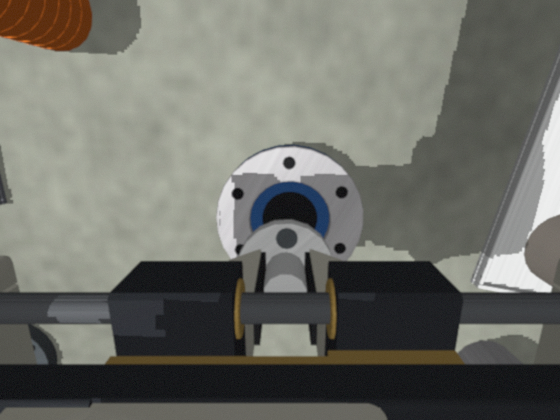

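The flange centre in the wrist view is about (290,221), exactly where predicted. Lowering the cap.

To row units: 0.068 m is 0.272, 0.06 m is 0.24.

```bash
echo '[[[0,0.008,0.08,0,0],[0,0.008,0.18,0,0],[0,0.008,0.24,0,0],[0,0.008,0.272,0,0],[0,0.008,0.272,0,0]]]' > next.json && python3 -m jog next.json >/dev/null
echo '[[[0,0,0,0,0],[0,0,0,0,0],[0,0,0,0,0]]]' > next.json && python3 -m jog next.json | grep -A1 for
python3 -c "
from h import *
rel(.531,.035,.2360,yaw=.0501+np.pi/2)"
```

```text
wrist_force: [0.2, 0.1, -0.7]
grip_width: 0.207
grasp_force: 25.0
t 31.15 pos [0.5317 0.0357 0.2486] tooly 92.9 j7 1.38 -> [ 0.0007 -0.0007  0.0126] -0.0
```

To row units: 0.0105 m is 0.042, 0.008 m is 0.032.

```bash
echo '[[[0.0028,-0.0028,0.016,0,0],[0.0028,-0.0028,0.032,0,0],[0.0028,-0.0028,0.042,0,0],[0.0028,-0.0028,0.042,0,0],[0.0028,-0.0028,0.042,0,0]]]' > next.json && python3 -m jog next.json
echo '[[[0,0,0.004,0,0],[0,0,0.008,0,0],[0,0,0.008,0,0],[0,0,0.008,0,0]]]' > next.json && python3 -m jog next.json
```

```text
t: 31.65
position: [0.5305, 0.035, 0.237]
tool_rot: [-0.0, -0.025, 1.0, 0.0]
wrist_force: [0.0, -0.0, -0.6]
grip_width: 0.21
grasp_force: 25.0
t: 32.05
position: [0.5307, 0.035, 0.2356]
tool_rot: [0.0, -0.025, 1.0, -0.0]
wrist_force: [-1.3, -0.5, 4.5]
grip_width: 0.208
grasp_force: 25.0
```

To row units: -0.01 m is -0.04.

```bash
echo '[[[0,0,0,0,0.5],[0,0,0,0,0.6],[0,0,0,0,0.6],[0,0,0,0,0.6],[0,0,-0.04,0,0.6]]]' > next.json && python3 -m jog next.json | grep -A1 for
echo '[[[0,0,-0.16,0,1],[0,0,-0.32,0,1],[0,0,-0.48,0,1],[0.16,0,-0.64,0,1],[0.36,0,-0.64,0,1]]]' > next.json && python3 -m jog next.json >/dev/null
echo '[[[0,0,0,0,1],[0,0,0,0,1],[0,0,0,0,1]]]' > next.json && python3 -m jog next.json | head -2
python3 -c "
from h import *
s=monitor.get_state();im=optics.read_camera('wrist')
cv2.imwrite('pics/w5.png',cv2.resize(im[150:290,200:380,::-1],None,fx=4,fy=4));q=p([[.531,.035,.052],[.531,.035,.044],[.531,.035,.078]],'wrist',s);print(q,(q-[200,150])*4)"
```

```text
wrist_force: [-0.4, 0.6, 0.5]
grip_width: 0.579
grasp_force: 0.0
t: 33.35
position: [0.4463, 0.0308, 0.4055]
[[285.33805717 271.40164765]
 [285.32965366 268.14341869]
 [285.36798894 283.00686199]] [[341.35222869 485.60659062]
 [341.31861464 472.57367476]
 [341.47195575 532.02744797]]
```

View pics/w5.png

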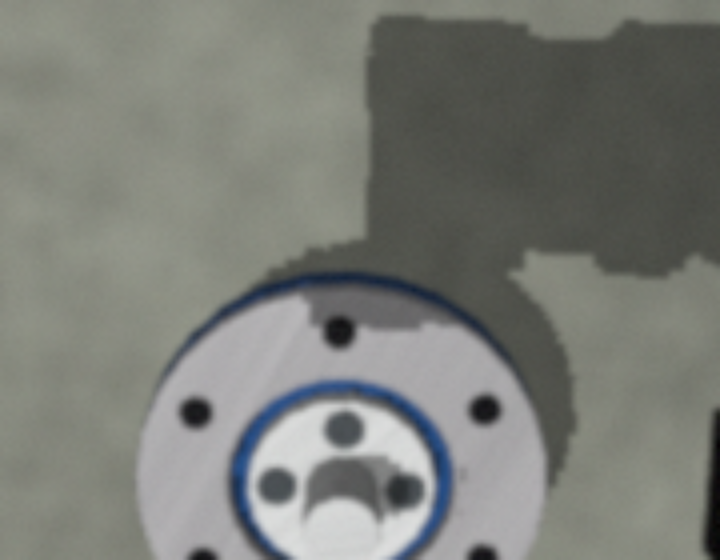

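The cap lies flat and centred in the recess, with an even blue ring around it. Before the return moves I'll check the now visible rack seats.

Run:
```python
from h import *
im=cv2.imread('pics/t2.png'); cv2.imwrite('pics/rk2.png',cv2.resize(im[195:315,360:500],None,fx=4,fy=4,interpolation=cv2.INTER_CUBIC))
s=dict(position=np.array([.4008,-.3317,.4036]),tool_rot=np.array([0,-.0236,1,0])/1.00028)
print([w(q,.004,'wrist',s).round(4) for q in[(336.5,264),(233,264),(285,211.5)]])
```

```text
[array([ 0.4944, -0.2658,  0.004 ]), array([ 0.5002, -0.3899,  0.004 ]), array([ 0.4319, -0.3306,  0.004 ])]
```

View pics/rk2.png

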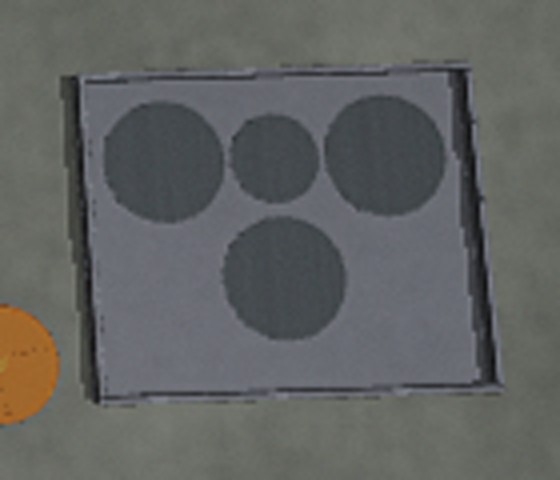

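To row units: 0.225 m is 0.9, 0.18 m is 0.72, 0.195 rad is 0.1241.

```bash
python3 -c "
from h import *
print([w(((x+.5)/4+359.5,(y+.5)/4+194.5),.004).round(4) for x,y in[(164,161.5),(385,156),(284,278)]])"
echo '[[[0.032,0.18,0,0.0318,1],[0.064,0.36,0,0.0637,1],[0.1,0.54,0,0.0955,1],[0.132,0.72,0,0.1241,1],[0.164,0.9,0,0.1241,1]]]' > next.json && python3 -m jog next.json >/dev/null
echo '[[[0,0.16,0,0,1],[0,0.208,0,0,1],[0,0.208,0,0,1],[0,0.208,0,0,1]]]' > next.json && python3 -m jog next.json >/dev/null
python3 -c "
from h import *
rel(.3816,.3072,.2446,yaw=-.145+np.pi/2)"
```

```text
[array([ 0.4957, -0.2655,  0.004 ]), array([ 0.5015, -0.3892,  0.004 ]), array([ 0.4329, -0.3304,  0.004 ])]
t 34.3 pos [0.4013 0.3039 0.404 ] tooly 81.7 j7 0.61 -> [0.0198 0.0006 0.1594] -0.001
```

To row units: 0.15 m is 0.6, 0.12 m is 0.48.

```bash
echo '[[[0.08,0.002,0,0,1],[0.08,0.002,0.16,0,1],[0.08,0.002,0.32,0,1],[0.08,0.002,0.48,0,1],[0.08,0.002,0.6,0,1]]]' > next.json && python3 -m jog next.json >/dev/null
echo '[[[0,0,0.032,0,1],[0,0,0.032,0,1],[0,0,0.032,0,1],[0,0,0.032,0,0.3],[0,0,0.032,0,0.3]]]' > next.json && python3 -m jog next.json >/dev/null
python3 -c "
from h import *
rel(.3816,.3072,.2446,yaw=-.145+np.pi/2)"
echo '[[[0,0,0,0,0.3],[0,0,0,0,0.3],[0,0,0,0,0.3],[0,0,0,0,0.3],[0,0,0,0,0.3]]]' > next.json && python3 -m jog next.json 30
echo '[[[0,0,-0.06,0,0.3],[0,0,-0.2,0,0.3],[0,0,-0.36,0,0.3],[0,0,-0.52,0,0.3],[0,0,-0.62,0,0.3]]]' > next.json && python3 -m jog next.json | head -2
```

```text
t 35.3 pos [0.3816 0.3086 0.2483] tooly 81.7 j7 0.44 -> [-0.0002 -0.0014  0.0037] -0.0
t: 35.8
position: [0.3811, 0.3084, 0.247]
tool_rot: [0.0, 0.072, 0.997, 0.0]
wrist_force: [0.2, -0.1, 3.2]
grip_width: 0.589
grasp_force: 30.0
t: 36.3
position: [0.381, 0.3084, 0.4041]
```

To row units: -0.171 m is -0.684, -0.133 m is -0.532.

```bash
echo '[[[-0.024,-0.076,0,0,0.3],[-0.072,-0.228,0,0,0.3],[-0.124,-0.38,0,0,0.3],[-0.172,-0.532,0,0,0.3],[-0.224,-0.684,0,0,0.3]]]' > next.json && python3 -m jog next.json >/dev/null
echo '[[[-0.048,-0.152,0,0,0.3],[-0.1,-0.304,0,0,0.3],[-0.148,-0.456,0,0,0.3],[-0.2,-0.608,0,0,0.3],[-0.248,-0.76,0,0,0.3]]]' > next.json && python3 -m jog next.json >/dev/null
echo '[[[-0.048,-0.152,0,-0.0255,0.3],[-0.1,-0.304,0,-0.0509,0.3],[-0.148,-0.456,0,-0.0764,0.3],[-0.2,-0.608,0,-0.1019,0.3],[-0.248,-0.76,0,-0.1241,0.3]]]' > next.json && python3 -m jog next.json >/dev/null
echo '[[[-0.02,-0.152,0,0,0.3],[-0.04,-0.304,0,0,0.3],[-0.06,-0.44,0,0,0.3],[-0.06,-0.508,0,0,0.3],[-0.06,-0.508,0,0,0.3]]]' > next.json && python3 -m jog next.json >/dev/null
echo '[[[0,0,0,0,0.3],[0,0,0,0,0.3]]]' > next.json && python3 -m jog next.json
python3 -c "
from h import *
rel(.5015,-.3895,.247,yaw=.0501+np.pi/2)"
```

```text
t: 38.5
position: [0.5014, -0.387, 0.4014]
tool_rot: [-0.0, -0.026, 1.0, 0.001]
wrist_force: [0.6, 0.3, -2.4]
grip_width: 0.591
grasp_force: 30.0
t 38.5 pos [ 0.5014 -0.387   0.4014] tooly 93.0 j7 2.24 -> [-0.     -0.0028  0.1544] 0.002
```

To row units: 0.147 m is 0.588, 0.135 m is 0.54.

```bash
echo '[[[0,-0.004,0.12,0,0.3],[0,-0.004,0.28,0,0.3],[0,-0.004,0.44,0,0.3],[0,-0.004,0.54,0,0.3],[0,-0.004,0.588,0,0.3]]]' > next.json && python3 -m jog next.json >/dev/null
echo '[[[0,0,0.008,0,0.3],[0,0,0.012,0,0.3],[0,0,0.012,0,0.3]]]' > next.json && python3 -m jog next.json >/dev/null
python3 -c "
from h import *
rel(.5015,-.3895,.247,yaw=.0501+np.pi/2);print(monitor.get_state()['wrist_force'])"
```

```text
t 39.3 pos [ 0.5019 -0.3904  0.2536] tooly 92.9 j7 2.24 -> [0.0004 0.0009 0.0066] 0.001
[-0.54380676 -0.03364526 -2.71289405]
```

The manual's scale: shifts go in shares of 0.25 m and turns go in shares of pi/2 rad. Converting my numbers, 0.0055 m is 0.022, 0.004 m is 0.016.

```bash
echo '[[[0.0012,0.0032,0.008,0,0.3],[0.0012,0.0032,0.016,0,0.3],[0.0012,0.0032,0.022,0,0.3],[0.0012,0.0032,0.022,0,0.3],[0.0012,0.0032,0.022,0,0.3]]]' > next.json && python3 -m jog next.json
```

```text
t: 39.8
position: [0.5009, -0.3894, 0.247]
tool_rot: [0.0, -0.025, 1.0, -0.0]
wrist_force: [-1.8, 0.8, 4.0]
grip_width: 0.593
grasp_force: 30.0
```

To row units: -0.02 m is -0.08.

```bash
echo '[[[0,0,0,0,1],[0,0,0,0,1],[0,0,0,0,1],[0,0,0,0,1],[0,0,-0.08,0,1]]]' > next.json && python3 -m jog next.json | grep grip
echo '[[[0,0,-0.16,0,1],[0,0,-0.32,0,1],[0,0,-0.48,0,1],[0,0,-0.552,0,1]]]' > next.json && python3 -m jog next.json >/dev/null
echo '[[[0,0.2,0,0,1],[0,0.4,0,0,1],[0,0.6,0,0,1],[0,0.8,0,0,1],[0,1,0,0,1]]]' > next.json && python3 -m jog next.json >/dev/null
echo '[[[0,0.2,0,0.0255,1],[0,0.4,0,0.0509,1],[0,0.6,0,0.0764,1],[0,0.8,0,0.1019,1],[0,1,0,0.1241,1]]]' > next.json && python3 -m jog next.json >/dev/null
echo '[[[0.04,0.18,0,0,1],[0.08,0.36,0,0,1],[0.12,0.54,0,0,1],[0.14,0.72,0,0,1],[0.14,0.728,0,0,1]]]' > next.json && python3 -m jog next.json >/dev/null
echo '[[[0,0,0,0,1],[0,0,0,0,1]]]' > next.json && python3 -m jog next.json >/dev/null
python3 -c "
from h import *
rel(.4701,.2954,.2446,yaw=-.145+np.pi/2)"
```

```text
grip_width: 0.969
t 42.4 pos [0.4675 0.294  0.404 ] tooly 81.6 j7 0.7 -> [-0.0024  0.002   0.1593] -0.001
```

To row units: 0.158 m is 0.632, 0.14 m is 0.56.

```bash
echo '[[[-0.008,0.004,0.12,0,1],[-0.008,0.004,0.28,0,1],[-0.008,0.004,0.44,0,1],[-0.008,0.004,0.56,0,1],[-0.008,0.004,0.632,0,1]]]' > next.json && python3 -m jog next.json >/dev/null
echo '[[[0,0,0,0,1],[0,0,0,0,1],[0,0,0,0,1],[0,0,0,0,0.3],[0,0,0,0,0.3]]]' > next.json && python3 -m jog next.json >/dev/null
python3 -c "
from h import *
rel(.4701,.2954,.2446,yaw=-.145+np.pi/2)"
echo '[[[0,0,0,0,0.3],[0,0,0,0,0.3],[0,0,0,0,0.3],[0,0,0,0,0.3],[0,0,0,0,0.3]]]' > next.json && python3 -m jog next.json 30
echo '[[[0,0,-0.06,0,0.3],[0,0,-0.2,0,0.3],[0,0,-0.36,0,0.3],[0,0,-0.52,0,0.3],[0,0,-0.62,0,0.3]]]' > next.json && python3 -m jog next.json | head -2
```

```text
t 43.4 pos [0.4698 0.296  0.2475] tooly 81.7 j7 0.62 -> [-0.0004 -0.0006  0.0029] 0.0
t: 43.9
position: [0.4694, 0.2962, 0.2465]
tool_rot: [0.0, 0.072, 0.997, 0.0]
wrist_force: [-0.5, 1.6, 1.0]
grip_width: 0.605
grasp_force: 29.9
t: 44.4
position: [0.4693, 0.296, 0.4049]
```

To row units: -0.177 m is -0.708, -0.137 m is -0.548.

```bash
echo '[[[-0.012,-0.068,0,0,0.3],[-0.044,-0.228,0,0,0.3],[-0.076,-0.388,0,0,0.3],[-0.104,-0.548,0,0,0.3],[-0.136,-0.708,0,0,0.3]]]' > next.json && python3 -m jog next.json >/dev/null
echo '[[[-0.032,-0.156,0,-0.0255,0.3],[-0.06,-0.312,0,-0.0509,0.3],[-0.092,-0.472,0,-0.0764,0.3],[-0.12,-0.628,0,-0.1019,0.3],[-0.152,-0.784,0,-0.1241,0.3]]]' > next.json && python3 -m jog next.json >/dev/null
echo '[[[0,-0.16,0,0,0.3],[0,-0.32,0,0,0.3],[0,-0.48,0,0,0.3],[0,-0.62,0,0,0.3],[0,-0.732,0,0,0.3]]]' > next.json && python3 -m jog next.json >/dev/null
echo '[[[0,0,0,0,0.3],[0,0,0,0,0.3],[0,0,0,0,0.3],[0,0,0,0,0.3]]]' > next.json && python3 -m jog next.json
python3 -c "
from h import *
rel(.4956,-.2657,.2465,yaw=.0501+np.pi/2)"
```

```text
t: 46.3
position: [0.4961, -0.2649, 0.4014]
tool_rot: [-0.0, -0.026, 1.0, 0.0]
wrist_force: [0.3, 0.8, -4.1]
grip_width: 0.607
grasp_force: 29.9
t 46.3 pos [ 0.4961 -0.2649  0.4014] tooly 93.0 j7 2.05 -> [ 0.0005 -0.0009  0.1549] 0.002
```

To row units: 0.148 m is 0.592, 0.135 m is 0.54.

```bash
echo '[[[0,0,0.12,0,0.3],[0,0,0.28,0,0.3],[0,0,0.44,0,0.3],[0,0,0.54,0,0.3],[0,0,0.592,0,0.3]]]' > next.json && python3 -m jog next.json >/dev/null
echo '[[[0,0,0.004,0,0.3],[0,0,0.008,0,0.3],[0,0,0.008,0,0.3],[0,0,0.008,0,0.3]]]' > next.json && python3 -m jog next.json >/dev/null
python3 -c "
from h import *
rel(.4956,-.2657,.2465,yaw=.0501+np.pi/2);print(monitor.get_state()['wrist_force'])"
```

```text
t 47.2 pos [ 0.4967 -0.2666  0.2529] tooly 92.9 j7 2.04 -> [0.001  0.001  0.0063] 0.0
[-0.26429305  0.5143734  -3.86322747]
```

To row units: 0.0055 m is 0.022, 0.004 m is 0.016.

```bash
echo '[[[0.002,0.0032,0.008,0,0.3],[0.002,0.0032,0.016,0,0.3],[0.002,0.0032,0.022,0,0.3],[0.002,0.0032,0.022,0,0.3],[0.002,0.0032,0.022,0,0.3]]]' > next.json && python3 -m jog next.json
```

```text
t: 47.7
position: [0.4956, -0.2655, 0.2464]
tool_rot: [0.0, -0.025, 1.0, -0.0]
wrist_force: [-2.5, 1.7, 5.1]
grip_width: 0.607
grasp_force: 29.9
```

To row units: -0.02 m is -0.08.

```bash
echo '[[[0,0,0,0,1],[0,0,0,0,1],[0,0,0,0,1],[0,0,0,0,1],[0,0,-0.08,0,1]]]' > next.json && python3 -m jog next.json | grep grip
echo '[[[0,0,-0.16,0,1],[0,0,-0.32,0,1],[0,0,-0.48,0,1],[0,0,-0.552,0,1]]]' > next.json && python3 -m jog next.json >/dev/null
echo '[[[-0.032,0.196,0,0,1],[-0.064,0.392,0,0,1],[-0.096,0.588,0,0,1],[-0.132,0.784,0,0,1],[-0.164,0.98,0,0,1]]]' > next.json && python3 -m jog next.json >/dev/null
echo '[[[-0.032,0.196,0,0.0255,1],[-0.064,0.392,0,0.0509,1],[-0.096,0.588,0,0.0764,1],[-0.132,0.784,0,0.1019,1],[-0.164,0.98,0,0.1241,1]]]' > next.json && python3 -m jog next.json >/dev/null
echo '[[[0,0.16,0,0,1],[0,0.212,0,0,1],[0,0.212,0,0,1],[0,0.212,0,0,1]]]' > next.json && python3 -m jog next.json >/dev/null
python3 -c "
from h import *
rel(.5594,.2818,.2446,yaw=-.145+np.pi/2)"
```

```text
grip_width: 0.977
t 50.0 pos [0.5606 0.2788 0.4033] tooly 81.6 j7 0.82 -> [0.0016 0.0031 0.1587] -0.001
```

To row units: 0.158 m is 0.632, 0.14 m is 0.56.

```bash
echo '[[[0.004,0.006,0.12,0,1],[0.004,0.006,0.28,0,1],[0.004,0.006,0.44,0,1],[0.004,0.006,0.56,0,1],[0.004,0.006,0.632,0,1]]]' > next.json && python3 -m jog next.json >/dev/null
echo '[[[0,0,0,0,1],[0,0,0,0,1],[0,0,0,0,1],[0,0,0,0,0.4],[0,0,0,0,0.4]]]' > next.json && python3 -m jog next.json >/dev/null
python3 -c "
from h import *
rel(.5594,.2818,.2446,yaw=-.145+np.pi/2)"
echo '[[[0,0,0,0,0.4],[0,0,0,0,0.4],[0,0,0,0,0.4],[0,0,0,0,0.4],[0,0,0,0,0.4]]]' > next.json && python3 -m jog next.json 30
echo '[[[0,0,-0.06,0,0.4],[0,0,-0.2,0,0.4],[0,0,-0.36,0,0.4],[0,0,-0.52,0,0.4],[0,0,-0.62,0,0.4]]]' > next.json && python3 -m jog next.json | head -2
```

```text
t 51.0 pos [0.5601 0.2821 0.2471] tooly 81.7 j7 0.76 -> [ 0.0006 -0.0004  0.0025] 0.0
t: 51.5
position: [0.5598, 0.2824, 0.2463]
tool_rot: [0.0, 0.072, 0.997, 0.0]
wrist_force: [-0.4, 0.1, 4.2]
grip_width: 0.729
grasp_force: 30.0
t: 52.0
position: [0.5596, 0.2819, 0.4041]
```

To row units: -0.18 m is -0.72, 0.011 m is 0.044.

```bash
echo '[[[0.004,-0.08,0,0,0.4],[0.012,-0.24,0,0,0.4],[0.024,-0.4,0,0,0.4],[0.032,-0.56,0,0,0.4],[0.044,-0.72,0,0,0.4]]]' > next.json && python3 -m jog next.json >/dev/null
echo '[[[0.008,-0.16,0,0,0.4],[0.02,-0.32,0,0,0.4],[0.028,-0.48,0,0,0.4],[0.04,-0.64,0,0,0.4],[0.048,-0.8,0,0,0.4]]]' > next.json && python3 -m jog next.json >/dev/null
echo '[[[0.008,-0.14,0,-0.0255,0.4],[0.016,-0.28,0,-0.0509,0.4],[0.024,-0.4,0,-0.0764,0.4],[0.032,-0.52,0,-0.1019,0.4],[0.036,-0.64,0,-0.1241,0.4]]]' > next.json && python3 -m jog next.json >/dev/null
echo '[[[0.032,-0.12,0,0,0.4],[0.06,-0.24,0,0,0.4],[0.084,-0.328,0,0,0.4],[0.084,-0.328,0,0,0.4],[0.084,-0.328,0,0,0.4]]]' > next.json && python3 -m jog next.json >/dev/null
echo '[[[0,0,0,0,0.4],[0,0,0,0,0.4]]]' > next.json && python3 -m jog next.json
python3 -c "
from h import *
rel(.4328,-.3306,.2463,yaw=.0501+np.pi/2)"
```

```text
t: 54.2
position: [0.4335, -0.3294, 0.4007]
tool_rot: [-0.0, -0.026, 1.0, 0.0]
wrist_force: [-1.0, 0.0, -3.7]
grip_width: 0.726
grasp_force: 30.0
t 54.2 pos [ 0.4335 -0.3294  0.4007] tooly 93.0 j7 2.23 -> [ 0.0007 -0.0013  0.1544] 0.002
```

To row units: 0.148 m is 0.592, 0.135 m is 0.54.

```bash
echo '[[[0,0,0.12,0,0.4],[0,0,0.28,0,0.4],[0,0,0.44,0,0.4],[0,0,0.54,0,0.4],[0,0,0.592,0,0.4]]]' > next.json && python3 -m jog next.json >/dev/null
echo '[[[0,0,0.004,0,0.4],[0,0,0.008,0,0.4],[0,0,0.008,0,0.4],[0,0,0.008,0,0.4]]]' > next.json && python3 -m jog next.json >/dev/null
python3 -c "
from h import *
rel(.4328,-.3306,.2463,yaw=.0501+np.pi/2);print(monitor.get_state()['wrist_force'])"
```

```text
t 55.1 pos [ 0.4338 -0.3311  0.2523] tooly 92.9 j7 2.23 -> [0.001  0.0006 0.006 ] 0.0
[ 0.3458987  -0.26685773 -3.87198108]
```

To row units: 0.0055 m is 0.022, 0.004 m is 0.016.

```bash
echo '[[[0.0028,0.002,0.008,0,0.4],[0.0028,0.002,0.016,0,0.4],[0.0028,0.002,0.022,0,0.4],[0.0028,0.002,0.022,0,0.4],[0.0028,0.002,0.022,0,0.4]]]' > next.json && python3 -m jog next.json
```

```text
t: 55.6
position: [0.4326, -0.3303, 0.2463]
tool_rot: [0.0, -0.025, 1.0, -0.0]
wrist_force: [-3.0, 1.8, 5.8]
grip_width: 0.724
grasp_force: 30.0
```

Landed. I'll release, back off clear of the rack and check.

To row units: -0.02 m is -0.08.

```bash
echo '[[[0,0,0,0,1],[0,0,0,0,1],[0,0,0,0,1],[0,0,0,0,1],[0,0,-0.08,0,1]]]' > next.json && python3 -m jog next.json | grep grip
echo '[[[0,0,-0.16,0,1],[0,0,-0.32,0,1],[0,0,-0.48,0,1],[0,0,-0.6,0,1]]]' > next.json && python3 -m jog next.json >/dev/null
echo '[[[0,0.2,0,0,1],[0,0.4,0,0,1],[0,0.6,0,0,1],[0,0.8,0,0,1],[0,1,0,0,1]]]' > next.json && python3 -m jog next.json >/dev/null
echo '[[[0,0.2,0,0,1],[0,0.4,0,0,1],[0,0.6,0,0,1],[0,0.8,0,0,1],[0,1,0,0,1]]]' > next.json && python3 -m jog next.json >/dev/null
echo '[[[0,0.16,0,0,1],[0,0.32,0,0,1],[0,0.48,0,0,1],[0,0.6,0,0,1],[0,0.6,0,0,1]]]' > next.json && python3 -m jog next.json |head -2
python3 -c "
from h import *
im=optics.read_camera('top')[:,:,::-1]; cv2.imwrite('pics/t3.png',im[100:360,:])
cv2.imwrite('pics/rk3.png',cv2.resize(im[195:315,360:500],None,fx=4,fy=4,interpolation=cv2.INTER_CUBIC))"
```

```text
grip_width: 0.996
t: 58.0
position: [0.3984, 0.3234, 0.4155]
```

View pics/t3.png

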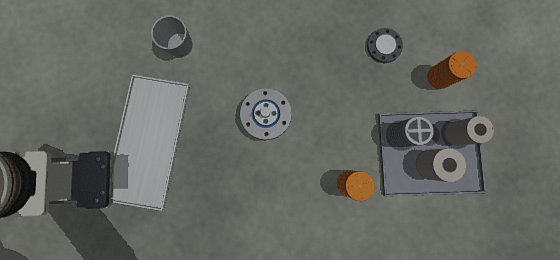

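View pics/rk3.png

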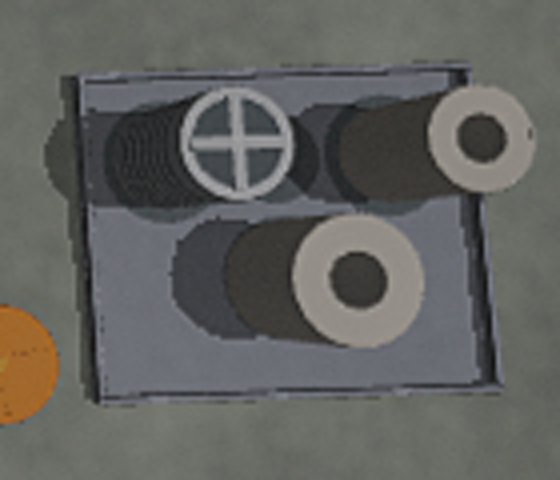

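All three parts are back within about 1 mm of where they started: strainer (238,143), slim core (482,138) and fat core (358,280) in the crop. The cap is in the housing, and the bystanders and look-alikes haven't moved.

```bash
echo '[[[0,0,0,0,1],[0,0,0,0,1],[0,0,0,0,1],[0,0,0,0,1],[0,0,0,0,1]]]' > next.json && python3 -m jog next.json | head -2; python3 -c "
from rig import ticket; print(ticket.hand_in())"
```

```text
t: 58.55
position: [0.4, 0.3184, 0.4154]
the job is handed in; nothing more can be done
None
```

The job is handed in at about 58.6 s of the 144 s allowed: the end cap lies flat in the housing recess, and both cores and the strainer are back upright on their own rack seats.

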